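Clip the self-closing tongs on a filling nozzle and seat it in the rinse block

ROBOT

A 6-joint arm with a two-finger parallel gripper is mounted at the origin on the work surface. World frame = base frame: x ahead of the robot, y to its left, z up, the work surface at z = 0. Lengths are in m, angles in degrees, forces in N, time in s.
With the tool pointing down it reaches from about 0.4 to 0.825 m from the base axis. Payload 7 kg.
Tool frame: the origin (TCP) lies midway between the tips of the shut fingers; the grasp point (between the pads) lies 19 mm behind it; z points along the fingers, y is the direction in which the jaws open and shut (so a half turn about z gives the same grasp; the last joint's range is limited). The gripper opens to 88 mm and grips with 3 to 60 N. Pads are 19 mm wide; open, the fingers measure 130 mm over their backs; the gripper's body (78 mm by 193 mm) begins 47 mm behind the grasp point.
Start: joints at [-56.144, 20.546, 0.682, 0, -70.136, -16.507], TCP at [0.201, -0.644, 0.227] pointing down, gripper open.
Joint ranges: [-176.03, 176.03], [-82.01, 121.73], [-58.28, 71.71], [-173.87, 95.51], [-174.79, -0.11], [-173.66, 173.66]. Speed limits (degrees/s): [136.94, 136.94, 172.46, 180, 180, 180].

INTERFACE

Orientations are given as a 3x3 rotation matrix whose columns are the frame's x, y, z axes.
In Python, from rig import robot gives the robot as it stands. Calls block until the motion is done:
- robot.goto(position, orientation): joint-space move of the TCP to a pose.
- robot.servo_line(position, ori=None, speed=0.15): straight line of the TCP; ori=None keeps the orientation; speed is the mean speed in m/s.
- robot.movej(angles): joint-space move.
- robot.move_gripper(opening): opening from 0.0 (shut) to 1.0 (fully open); the grip force is fixed at half the most; returns when the fingers have stopped.
- robot.dwell(seconds).
- robot.ik(position, orientation): joint angles nearest the present ones, or None.
- robot.grab_frame(name): name is "scene" or "top"; returns (picture, depth): 400x640x3 uint8, red, green, blue; 400x640 float32, m along the optical axis (not along the pixel's ray), 0 where there is no reading.
- robot.camera_info(name): a dict with "vfov" (degrees; the focal length in pixels is half the picture's height over the tangent of half this angle, whatever the lens; pixels are square), "cx", "cy" (the principal point, pixels), "view" (4x4, takes a point from world to camera coordinates). Camera axes: x right, y down, z forward; pixel columns grow to the right and rows downward; lengths in m; the calibration is good to about 2 mm. A picture is of the moment at which its call begins. camera_info takes no time and is no camera call.
A pose or a line that the arm cannot do raises robot.Unreachable and nothing moves.
- robot.job_done(): hands the job in, once; it reports no verdict.
Readings, each from a call of its own:
- robot.read_t(): time.
- robot.read_qpos(): joint angles.
- robot.read_qvel(): joint speeds.
- robot.read_effort(): joint torques, N m.
- robot.read_position(): TCP position.
- robot.read_tcp_rot(): TCP orientation.
- robot.read_force(): force on the tool from outside, world axes, zero at the start.
- robot.read_ft_torque(): the same for the moment, N m.
- robot.read_grip_width(): opening from 0.0 (shut) to 1.0 (fully open).
Only numpy, scipy, OpenCV 4.12 (cv2) and the standard library are available. Lean on these libraries where they do the work, as an engineer would, in place of code of your own. Each camera call takes 0.05 s, during which the arm holds its last target. There are 200 camera calls.

TASK

Take the self-closing tongs from their stand, squeeze them open, lower them gently over the nozzle with the blue head and let them close on its neck, so that the gripper never touches the clean nozzle. Carry it in the tongs to the white rinse block, push its foot down into the bore past the stiff seal until it lands on the hard shoulder inside (set to a different depth each time), and keep it pressed there for about a second with a steady 20 N or so, never over 40 N. Leave it upright in the bore with the tongs still clipped on, and leave the other nozzles, jars and things where they are.

Things in the scene. Friction and masses are not known exactly. Their poses are not given: they have to be found in the camera images.
- tongs: Self-closing (reverse) parallel tongs, steel and green plastic, 150 mm tall, 0.18 kg, hanging upright in the white stand. Origin: on the centre line at the jaws' lower edge, 20 mm above the table at the start; z up, y the line along which pads and jaws move. Squeezing the two pads together opens the jaws by as much (the arms cross); letting go, the springs close them.
- tongs_pads (a point): Midway between the two green squeeze pads, 93 mm above the tongs' origin. Pads 24 mm wide in x, z 80 to 106 mm; outer faces 60 mm apart when closed empty, 55 mm closed on a nozzle neck, 36 mm fully open. Springs: about 6 N on each pad to start, 11 N fully open; a squeeze of 20 to 30 N brings both arms against their stops.
- tongs_handle (a point): Centre of the rigid green handle block at the top of the tongs, 132 mm above the tongs' origin: 30 mm in x, 14 mm in y, z 112 to 150 mm. It does not move the jaws; the closed tongs can be carried and pressed down by it.
- tongs_bar (a point): Centre of the steel cross bar of the tongs, 72 mm above their origin: 106 mm long in x, 8 mm wide, 14 mm tall. Its ends lie in the two open slots of the stand (about 20 mm deep); it lifts straight out.
- tongs_stop (a point): Lower end of the tongs' fixed central stop rod, 10 mm thick, 20.5 mm above the tongs' origin. When it rests on the top of a nozzle, the jaws are level with that nozzle's neck.
- tongs_grip (a point): Point midway between the two V jaws (9 mm tall), 5 mm above the tongs' origin; it lies at point nozzle_neck (within about 1 mm) when the nozzle is properly held.
- tong_left (a joint): Travel of one tong arm in m: 0 closed empty, about 0.0025 closed on a nozzle neck, 0.012 fully squeezed open. Above 0.0085 the jaws pass over the nozzle's head.
- tong_right (a joint): The same for the other arm.
- stand: White stand of the tongs, fixed, base 120 x 80 mm, with two upright forks at x = -44 and +44 mm, 106 mm high. Origin under its centre; its x runs along the tongs' cross bar.
- nozzle: Filling nozzle with the BLUE head, steel, 60 mm tall, 0.07 kg. Origin: centre of its underside, z up. Foot 18 mm thick, chamfered, z 0 to 34 mm; flange 26 mm across, z 34 to 38; neck 14 mm thick, z 38 to 52; blue head 20 mm across, z 52 to 60. At the start it stands in one of the rack's loose holes (which one varies), flange on the rack's top, origin 6 mm above the table.
- nozzle_neck (a point): Point on the nozzle's axis, half way up its neck, 45 mm above its origin.
- nozzle_red: Same nozzle with a red head; to be left in the rack.
- nozzle_yellow: Same nozzle with a yellow head; to be left in the rack.
- rack: Grey plastic rack, fixed, 70 x 220 x 40 mm, with three holes along its y axis, 70 mm apart. Origin under its centre.
- station: White rinse block, fixed, 84 x 84 x 54 mm, with a vertical bore in the middle of its top and a short green-tipped pipe stub on one side. Origin under its centre. Inside the bore is a hard steel shoulder ring, somewhere between 16 and 31 mm below the mouth (not measured: feel for it); the nozzle's foot must land on it, so its flange stays 3 to 18 mm above the block.
- seat (a point): Centre of the bore's mouth, on the block's top face, 54 mm above the table. Bore 20.5 mm wide, mouth chamfered by 3 mm. A stiff black seal in its middle, 8 to 11 mm below the mouth, slides down through the shoulder ring under about 6 N and stays where it is pushed; on the shoulder the resistance rises sharply.
- jar0: Filled white jar with lid, 68 mm wide, 100 mm tall, loose. Origin under its centre.
- jar1: Another such jar.
- jar2: Another such jar.
- lid0: White jar lid lying on the table, 68 mm across, 12 mm high. Origin under its centre.
- beaker: Steel beaker, 60 mm wide, 70 mm tall. Origin under its centre.
- brush: Cleaning brush lying on the table, about 180 mm long.
Mind the look-alikes: they are no part of the job. Leave any brown look-alike of the station alone.

How it is judged (in metres and radians):
On the way, in this order (a step that is already met when the one before it is completed fails the run):
1. the tongs, squeezed open, stand around the blue nozzle's neck while it is still in the rack (value of joint each of tong_left, tong_right above 0.007 m and distance between tongs_grip and nozzle_neck below 0.006 m), for 0.05 s.
2. the tongs have closed on the neck and carry the nozzle clear of the rack (distance between tongs_grip and nozzle_neck below 0.006 m and value of joint each of tong_left, tong_right below 0.005 m and z of nozzle in the frame of rack above 0.042 m), for 0.2 s.
3. the nozzle is kept pressed on the shoulder in the bore with at least 12 N (more than the seal alone resists) (contact force between nozzle and station above 12 N and z of nozzle in the frame of station below 0.04 m and horizontal distance between nozzle and seat below 0.004 m and angle between nozzle's own z axis and vertical below 0.15 rad), for 0.4 s.
At the end, for the whole second after the job is handed in: The blue nozzle stands in the bore of the rinse block (axis within 4 mm, tilt under 0.15 rad, foot at least 14 mm deep), the tongs closed on its neck (grip point within 6 mm of the neck's middle, each arm's travel under 5 mm) and upright (within 0.2 rad), all at rest and let go (horizontal distance between nozzle and seat below 0.004 m and z of nozzle in the frame of station below 0.04 m and angle between nozzle's own z axis and vertical below 0.15 rad and distance between tongs_grip and nozzle_neck below 0.006 m and value of joint each of tong_left, tong_right below 0.005 m and angle between tongs's own z axis and vertical below 0.2 rad and linear speed of each of nozzle, tongs below 0.02 m/s); the robot touches nothing.
It fails at once if the gripper touches the blue nozzle (contact force between the fingers and nozzle above 0.5 N).
It fails at once if the nozzle is pressed into the rinse block with more than 40 N (contact force between nozzle and station above 40 N).
It fails at once if the nozzle is pressed into the rack with more than 40 N (contact force between nozzle and rack above 40 N).
It fails at once if another nozzle is moved by more than 20 mm (distance of any of nozzle_red, nozzle_yellow from where it was at the start of the episode above 0.02 m).
It fails at once if a jar, the lid, the beaker or the brush is moved by more than 20 mm (distance of any of jar0, jar1, jar2, lid0, beaker, brush from where it was at the start of the episode above 0.02 m).
It also fails if it takes over 56 s, if anything falls off the work surface, if the arm or the gripper's body presses on something with over 40 N, if the wrist force passes 120 N, or if a joint passes its speed limit or range.

## Working session

There is one attempt and no reset: what is moved stays moved. The work goes in short steps, each a Python script; the robot and the scene stay as the last script left them, time stands still between calls to the robot, and variables do not carry over. Pictures are saved under pics/ and viewed, about 8 in all and at most 12, crops included, and the job is handed in when it is done.

```bash
ls; mkdir -p pics
cat > h.py <<'E'
import numpy as np, cv2
from rig import robot
def cloud(name,d):
    i=robot.camera_info(name); f=200/np.tan(np.radians(i['vfov'])/2)
    v,u=np.mgrid[:400,:640]
    P=np.stack([(u-i['cx'])/f*d,(v-i['cy'])/f*d,d],-1)
    V=np.array(i['view']); return (P-V[:3,3])@V[:3,:3]
def shot(name,fn):
    im,d=robot.grab_frame(name); W=cloud(name,d)
    cv2.imwrite('pics/'+fn+'.png',im[:,:,::-1]); np.savez('pics/'+fn+'.npz',im=im,d=d,W=W); return im,d,W
E
python3 - <<'E'
from h import *
for n in('scene','top'):
    i=robot.camera_info(n); print(n,i['vfov'],i['cx'],i['cy'],np.round(np.linalg.inv(i['view']),3)[:3])
    shot(n,n+'0')
print(robot.read_t(),robot.read_force())
print(np.round(robot.read_tcp_rot(),3))
E
```

```text
pics
scene 56.55457841920137 321.8255571158242 195.49495273207768 [[ 0.077  0.753 -0.653  1.175]
 [ 0.997 -0.054  0.056 -0.021]
 [ 0.007 -0.656 -0.755  0.87 ]]
top 45.130864225952635 324.9533448062182 195.86358923980447 [[-0.078 -0.97   0.229  0.168]
 [-0.997  0.075 -0.02   0.025]
 [ 0.002 -0.23  -0.973  1.64 ]]
0.1 [ 0.37859688 -1.47428798 -0.57705081]
[[-0.955 -0.298 -0.001]
 [-0.298  0.955  0.001]
 [ 0.     0.001 -1.   ]]
```

View pics/scene0.png

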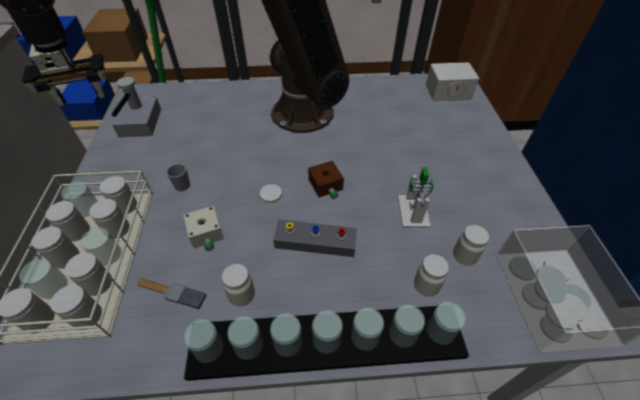

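View pics/top0.png

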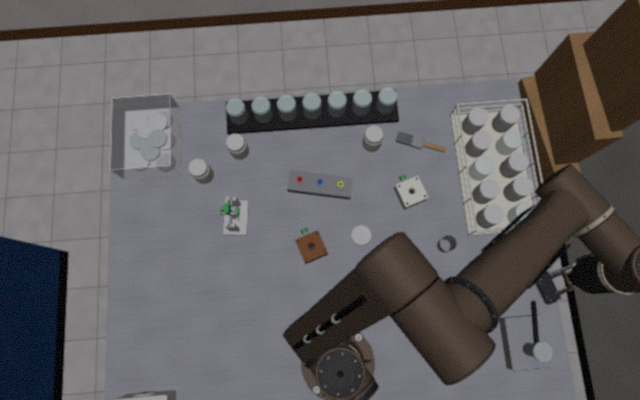

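```bash
cat > m.py <<'E'
from h import *
def rect(W,m,tag):
    p=W[m][:,:2]
    if len(p)<5: print(tag,len(p)); return
    r=cv2.minAreaRect((p*1000).astype(np.float32)); print(tag,len(p),'c',np.round(r[0],1),'size',np.round(r[1],1),'ang',round(r[2],1),'mean',np.round(p.mean(0)*1000,1),'z',np.round(W[m][:,2].mean(),4))
def near(W,x,y,r): return np.hypot(W[...,0]-x,W[...,1]-y)<r
C={}
for n in('scene','top'):
    z=np.load(f'pics/{n}0.npz'); W=z['W']; im=z['im'].astype(int); Z=W[...,2]
    R,G,B=im[...,0],im[...,1],im[...,2]
    px={'scene':dict(blue=(316,230),st=(203,226),tg=(420,195)),'top':dict(blue=(320,182),st=(411,191),tg=(234,215))}[n]
    c={k:np.median(W[v-4:v+5,u-4:u+5].reshape(-1,3),0) for k,(u,v) in px.items()}; print(n,{k:np.round(v,3) for k,v in c.items()})
    b=c['blue']; nb=near(W,b[0],b[1],.15)
    rect(W,nb&(abs(Z-.04)<.006),'rack top')
    for nm,m in (('blue',(B>R+40)&(B>G+40)),('red',(R>G+60)&(R>B+60)),('yel',(R>B+60)&(G>B+60))):
        rect(W,nb&m&(Z>.055)&(Z<.075),nm)
    s=c['st']; ns=near(W,s[0],s[1],.08)
    rect(W,ns&(abs(Z-.054)<.006)&(R>110),'station top')
    rect(W,ns&(G>R+25)&(Z>.01),'stub')
    t=c['tg']; nt=near(W,t[0],t[1],.12)
    for a,bb in((.002,.016),(.085,.102),(.102,.11),(.12,.135),(.135,.16),(.16,.18)): rect(W,nt&(Z>a)&(Z<bb),f'tongs z {a}-{bb}')
    rect(W,nt&(G>R+25)&(Z>.15),'green top')
    rect(W,nt&(G>R+25)&(Z>.11)&(Z<.13),'green pads')
    u,v=px['tg']; u2,v2=px['st']
    im8=z['im'][:,:,::-1].copy()
    C[n]=np.hstack([cv2.resize(im8[v-35:v+35,u-40:u+40],(400,350),interpolation=cv2.INTER_CUBIC),cv2.resize(im8[v2-35:v2+35,u2-40:u2+40],(400,350)[:2])])
cv2.imwrite('pics/crops.png',cv2.resize(np.vstack([C['scene'],C['top']]),(685,600)))
E
python3 m.py
```

```text
scene {'blue': array([0.595, 0.014, 0.062]), 'st': array([ 0.556, -0.29 ,  0.055]), 'tg': array([0.516, 0.308, 0.095])}
rack top 1629 c [593.   10.7] size [220.4  74.2] ang 78.6 mean [597.2  11.5] z 0.0409
blue 34 c [593.1  11.4] size [15.4 17.7] ang 46.5 mean [593.3  11.4] z 0.0671
red 33 c [607.7  79.1] size [15.7 18.7] ang 48.0 mean [607.8  79.4] z 0.0669
yel 35 c [579.6 -56.7] size [18.9 16.9] ang 9.7 mean [579.6 -56.9] z 0.067
station top 686 c [ 537.6 -297.4] size [86.8 83.8] ang 18.5 mean [ 538.3 -297.9] z 0.0552
stub 39 c [ 597.7 -276.8] size [13.5 21.1] ang 21.2 mean [ 598.1 -276.4] z 0.0286
tongs z 0.002-0.016 1149 c [518.4 307.6] size [235.6 234.3] ang 32.8 mean [525.6 298.5] z 0.0054
tongs z 0.085-0.102 147 c [505.8 308. ] size [103.8  51.3] ang 9.2 mean [522.  308.5] z 0.0958
tongs z 0.102-0.11 109 c [505.4 307. ] size [101.3  55.7] ang 12.9 mean [517.3 305.2] z 0.1065
tongs z 0.12-0.135 111 c [504.3 309.9] size [59.6 27.9] ang 85.8 mean [506.8 308.9] z 0.1242
tongs z 0.135-0.16 58 c [506.9 304.8] size [30.2 13.2] ang 20.9 mean [511.6 306.5] z 0.1478
tongs z 0.16-0.18 60
[... 867 characters left out ...]
c [494.5 299.4] size [234.9 237.8] ang 26.6 mean [489.6 295.7] z 0.0057
tongs z 0.085-0.102 89 c [501.6 300.7] size [ 41.  105.1] ang 86.8 mean [503.1 304.9] z 0.0953
tongs z 0.102-0.11 81 c [503.  306.5] size [55.4 99.9] ang 86.9 mean [498.1 307.4] z 0.1052
tongs z 0.12-0.135 62 c [503.4 307.1] size [60.9 23.6] ang 85.9 mean [502.  306.2] z 0.1245
tongs z 0.135-0.16 19 c [499.2 302.1] size [11.3 30.1] ang 59.2 mean [495.5 303.8] z 0.1493
tongs z 0.16-0.18 45 c [502.  306.6] size [13.1 29.5] ang 79.3 mean [502.2 306.4] z 0.1686
green top 49 c [502.2 306. ] size [12.4 28.1] ang 84.7 mean [501.2 305.7] z 0.1669
green pads 29 c [502.  307.4] size [61.2 20.4] ang 84.3 mean [500.7 304. ] z 0.1213
```

View pics/crops.png

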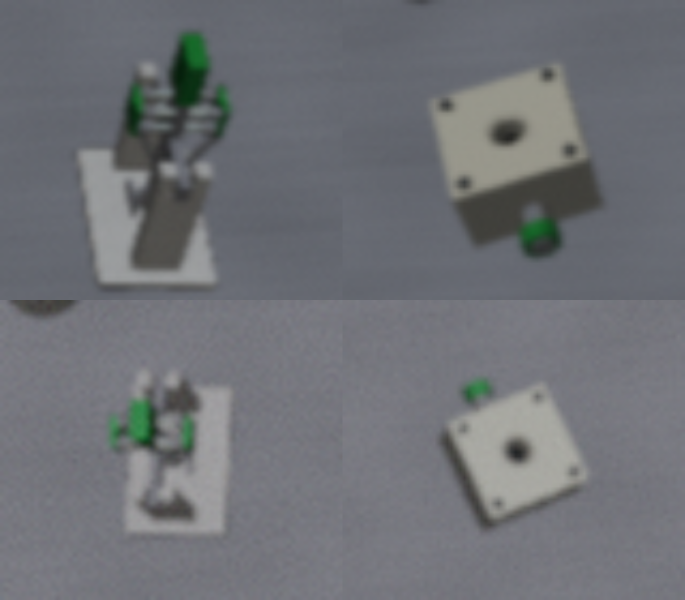

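```bash
cat >> h.py <<'E'
def Rd(yaw,s=1):  # tool down, tool y = s*(tongs y)
    a=np.radians(yaw); y=s*np.array([-np.sin(a),np.cos(a),0]); z=np.array([0,0,-1.]); return np.stack([np.cross(y,z),y,z],1)
def frc(n=5):
    r=[]
    for _ in range(n): r.append(robot.read_force()); robot.dwell(.01)
    return np.mean(r,0)
E
python3 - <<'E'
from h import *
for n in('scene','top'):
    z=np.load(f'pics/{n}0.npz');W=z['W'];im=z['im'].astype(int)
    m=(W[...,2]<.022)&(im.min(-1)>(130 if n=='scene' else 150))&(np.hypot(W[...,0]-.505,W[...,1]-.305)<.11)
    p=(W[m][:,:2]*1000).astype(np.float32); print(n,len(p),cv2.minAreaRect(p))
q0=np.array(robot.read_qpos())
for s in(1,-1):
  for p in([.5032,.3083,.26],[.592,.009,.25],[.5375,-.299,.3]):
    q=robot.ik(p,Rd(-4,s)); print(s,None if q is None else np.round(q,1))
E
```

```text
scene 372 ((505.194580078125, 311.1091613769531), (77.7287368774414, 116.56988525390625), 84.26779174804688)
top 264 ((501.4982604980469, 305.0350646972656), (73.26411437988281, 116.10200500488281), 83.33100891113281)
1 [  50.5   11.5   -7.5    0.   -71.1 -144.5]
1 [  19.8   12.    -8.1    0.   -69.9 -113.8]
1 [-10.9  12.8  -0.6   0.  -76.6 -83.1]
-1 [ 50.5  11.5  -7.5   0.  -71.1  35.5]
-1 [ 19.8  12.   -8.1   0.  -69.9  66.2]
-1 [-10.9  12.8  -0.6   0.  -76.6  96.9]
```

Run:
```python
from h import *
R=Rd(-5,-1)
robot.move_gripper(1.0)
robot.goto([.5032,.3083,.26],R)
shot('scene','scene1'); shot('top','top1')
robot.servo_line([.5032,.3083,.13],speed=.12)
print('f',frc())
robot.servo_line([.5032,.3083,.1085],speed=.04)
print('f',frc(),robot.read_position(),robot.read_t())
im,d,W=shot('scene','scene2')
u,v=420,190
cv2.imwrite('pics/c2.png',cv2.resize(im[v-75:v+75,u-100:u+100,::-1],(800,600),interpolation=cv2.INTER_CUBIC))
```

```text
f [-0.02737953  0.28554647  0.03798329]
f [-0.16585762 -0.04163252  0.29950118] [0.50334586 0.30838366 0.10859085] 5.9
```

View pics/c2.png

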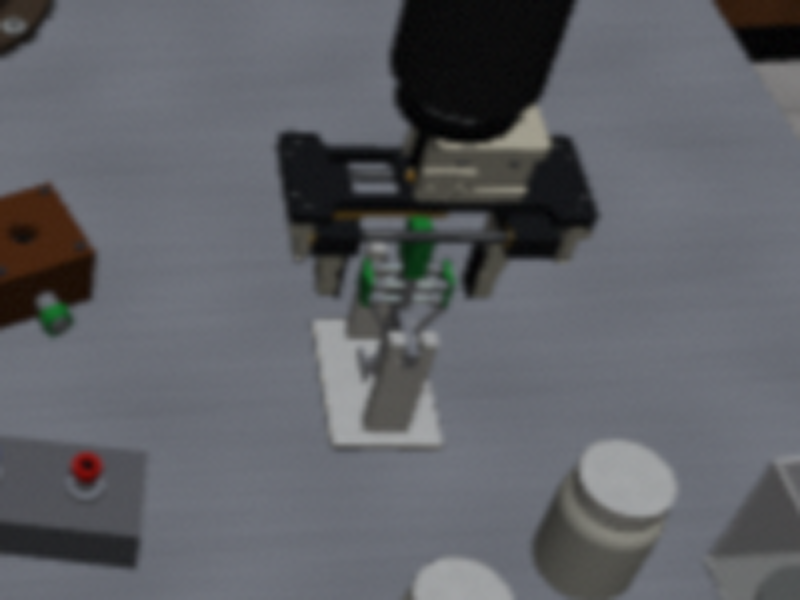

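The fingers (px 325 and 490 in the crop) straddle the green pads (365–450), well centred, and the body clears the handle. Squeeze and lift.

Run:
```python
from h import *
robot.move_gripper(0.0); print('w',robot.read_grip_width()*88,robot.read_t(),frc())
p=np.array(robot.read_position())
robot.servo_line(p+[0,0,.11],speed=.1); print('w',robot.read_grip_width()*88,frc())
# over the blue nozzle, tongs origin ~ z .12
robot.servo_line([.592,.0093,.215],ori=Rd(-5,-1),speed=.15)
print(robot.read_position(),np.round(robot.read_tcp_rot(),3),robot.read_t())
im,d,W=shot('scene','scene3'); im2,d2,W2=shot('top','top3')
u,v=325,205
a=cv2.resize(im[v-60:v+60,u-80:u+80,::-1],(800,600),interpolation=cv2.INTER_CUBIC); cv2.imwrite('pics/c3.png',a)
```

```text
w 33.29779733922756 6.85 [-0.68783577  0.58125458  5.4619439 ]
w 33.02039785135111 [ 0.13517699  0.06624285 -1.6384635 ]
[0.59195552 0.00983399 0.21504611] [[ 0.996 -0.086  0.   ]
 [-0.086 -0.996  0.   ]
 [ 0.    -0.    -1.   ]] 10.425
```

View pics/c3.png

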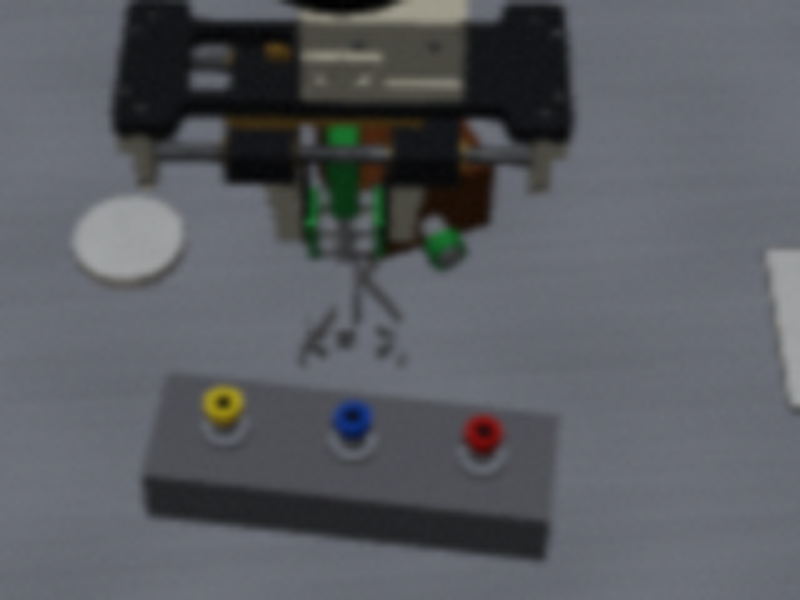

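The tongs hang level with open jaws (crop ~305–405, 345), right above/behind the rack; blue head at (352,418). Measure tongs vs. nozzle in the same frames.

```bash
cat > m3.py <<'E'
import sys
from h import *
from m import rect,near
E
sed -i 's/^C={}/if __name__!="__main__": raise SystemExit\nC={}/' m.py
python3 - <<'E'
from h import *
exec(open('m.py').read().split('if __name__')[0])
t=np.array([.592,.0098])
for n in('scene3','top3'):
    z=np.load(f'pics/{n}.npz');W=z['W'];im=z['im'].astype(int);Z=W[...,2];R,G,B=im[...,0],im[...,1],im[...,2]
    nt=near(W,*t,.075); print(n)
    rect(W,nt&(B>R+40)&(B>G+40)&(Z>.055)&(Z<.08),'blue')
    g=nt&(G>R+25)&(G>B+25)
    rect(W,g&(Z>.2)&(Z<.237),'pads'); rect(W,g&(Z>.24),'handle')
    m=nt&(Z>.115)&(Z<.16)
    rect(W,m,'jaws+rod')
    lx=W[m][:,:2]-t; a=np.radians(-5); q=np.stack([lx@[np.cos(a),np.sin(a)],lx@[-np.sin(a),np.cos(a)],Z[m]],1)
    for r in q[np.argsort(q[:,1])][::2]: print(np.round(r*1000).astype(int),end='')
    m=nt&(Z>.185)&(Z<.213)&~g; rect(W,m,'bar')
    print()
E
```

```text
scene3
blue 36 c [591.9  10.9] size [18.8 17.8] ang 30.1 mean [593.1  11.6] z 0.0666
pads 24 c [593.9   9.8] size [34.6 19.6] ang 83.0 mean [594.4   5.8] z 0.2318
handle 66 c [594.8  13.8] size [25.8 23.1] ang 5.7 mean [599.5   9.7] z 0.265
jaws+rod 76 c [592.8  10.8] size [48.2 26.2] ang 86.1 mean [593.9  13.5] z 0.1403
[-12 -23 135][ -6 -23 135][  3 -23 138][ 13 -22 130][ 13 -22 135][ 12 -20 141][ 13 -20 146][  3 -18 130][ 12 -17 146][  6 -15 130][  6 -15 133][ 13 -14 150][ -4 -13 129][  9 -12 134][  9 -12 154][ 12 -12 153][  0   5 158][  4   5 151][-10  15 155][ -7  15 138][ -7  15 130][  8  15 133][ -9  17 155][ -8  17 149][ -4  18 134][  4  18 136][  7  18 132][ -9  20 148][ -6  20 136][  1  20 136][  1  20 128][-11  22 145][ -9  22 140][-10  25 139][ -5  25 136][  2  25 137][  8  25 136][ 13  25 136]bar 104 c [619.2  12.7] size [49.8 32.7] ang 14.3 mean [620.3   8.8] z 0.2041

top3
blue 5 c [589.    6.8] size [ 8.8 15.9] ang 18.1 mean [590.6   4.3] z 0.0673
pads 0
handle 0
jaws+rod 37 c [589.   10.1] size [49.  22.7] ang 86.4 mean [587.7  11.5] z 0.1368
[-14 -24 128][ -9 -24 136][ -2 -24 133][ -4 -21 128][  0 -21 138][ -6 -18 124][  3 -18 127][ -8 -15 130][-12   8 157][ -9  11 135][-11  14 153][  3  15 138][-14  17 152][  3  18 139][-11  21 140][-14  24 140][ -4  24 138][ -6  24 135][  2  25 131]bar 50 c [568.3   4.1] size [58.8 22.6] ang 1.8 mean [562.6   8.7] z 0.2038
```

Run:
```python
from h import *
x,y=.5923,.0103
robot.servo_line([x,y,.160],speed=.1)
f0=frc(8); print('f0',f0,robot.read_t())
z=.160
while z>.1325:
    z-=.002 if z>.138 else .001
    robot.servo_line([x,y,z],speed=.03); f=frc(3)-f0
    print(round(z,4),np.round(f,2),end=' ')
    if np.linalg.norm(f[:2])>4 or f[2]>2.5: print('STOP');break
print(robot.read_position(),robot.read_t(),robot.read_grip_width()*88)
im,d,W=shot('scene','scene4')
u,v=320,210
cv2.imwrite('pics/c4.png',cv2.resize(im[v-45:v+45,u-60:u+60,::-1],(800,600),interpolation=cv2.INTER_CUBIC))
```

```text
f0 [-0.03184838 -0.2550275  -1.43589264] 11.2917
0.158 [ 0.01  0.21 -0.47] 0.156 [-0.27 -0.06 -0.39] 0.154 [ 0.15  0.58 -0.57] 0.152 [-0.06 -0.1  -0.65] 0.15 [-0.1   0.43 -0.74] 0.148 [-0.2   0.27 -0.46] 0.146 [ 0.01  0.27 -0.34] 0.144 [ 0.18  0.28 -0.71] 0.142 [ 0.36  0.15 -0.31] 0.14 [ 0.14  0.32 -0.62] 0.138 [-0.28  0.49 -0.36] 0.137 [ 0.03  0.27 -0.16] 0.136 [-0.36  0.83 -0.52] 0.135 [-0.49  0.26 -0.06] 0.134 [-0.73 -0.31  4.83] STOP
[0.59261862 0.01029785 0.13453689] 15.4167 33.55590066478466
```

View pics/c4.png

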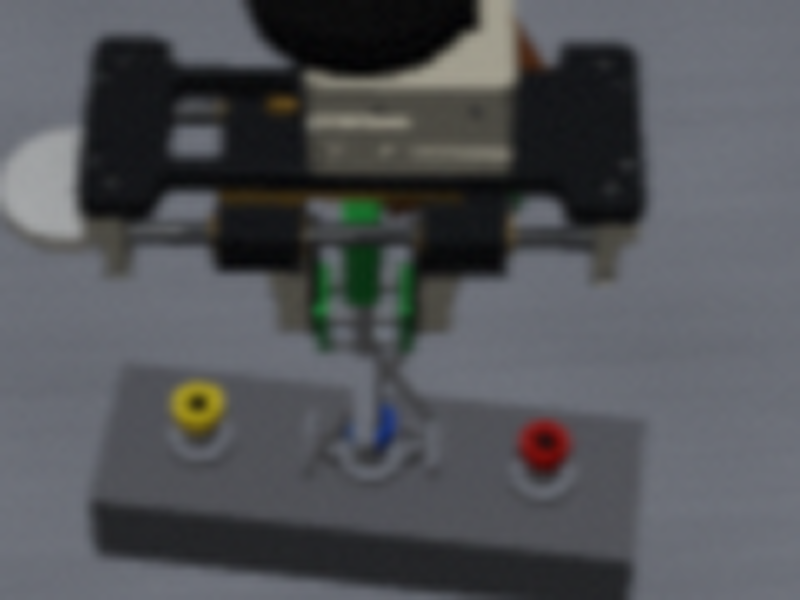

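Run:
```python
from h import *
robot.move_gripper(0.9); print('f',frc(),robot.read_t())
p=np.array(robot.read_position()); p[2]=.1625
robot.servo_line(p,speed=.06)
f0=frc(8)
im,d,W=shot('scene','scene5')
robot.move_gripper(0.0); print('w',robot.read_grip_width()*88,'f',f0,frc(),robot.read_t())
robot.servo_line(p+[0,0,.02],speed=.05); print(frc())
robot.servo_line(p+[0,0,.085],speed=.1)
print('f',frc(8),'w',robot.read_grip_width()*88,robot.read_position(),robot.read_t())
im,d,W=shot('scene','scene6');shot('top','top6')
u,v=320,190
cv2.imwrite('pics/c6.png',cv2.resize(im[v-60:v+60,u-80:u+80,::-1],(800,600),interpolation=cv2.INTER_CUBIC))
```

```text
f [ 0.09605824 -0.06280202 -0.09702051] 16.4333
w 13.33494587617087 f [-0.00691551 -0.31792593 -0.01485363] [-0.20263752 -0.25275382  0.15376   ] 18.25
[-0.49587554 -0.32077659 -2.3711976 ]
f [-0.13129528  0.03581809 -2.54924457] w 13.98562566982451 [0.59171623 0.01022918 0.24651418] 19.7083
```

View pics/c6.png

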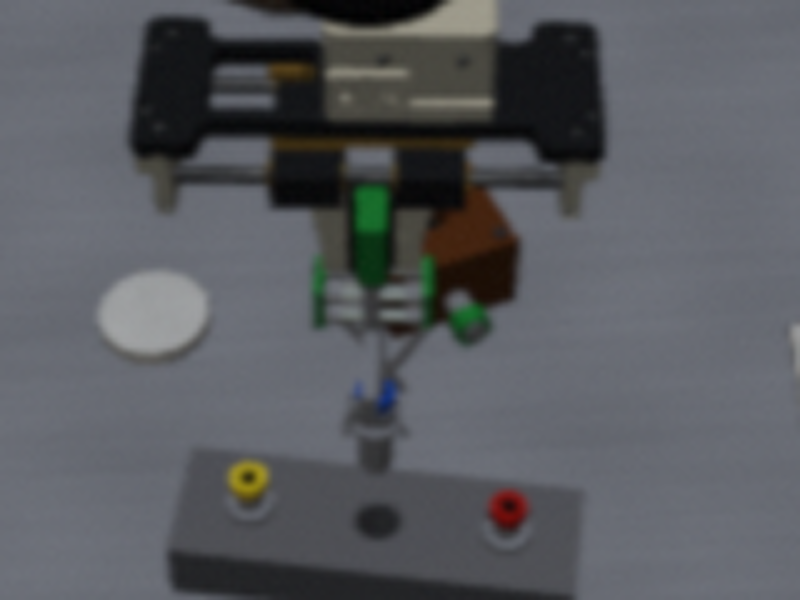

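Nozzle held upright in the tongs (head at ~375,395; foot at 375,460), wrist reads −2.5 N = tongs + nozzle weight. To the station.

Run:
```python
from h import *
exec(open('m.py').read().split('if __name__')[0])
x,y=.5376,-.2982
robot.servo_line([x,y,.2465],speed=.15); print(robot.read_position(),robot.read_t(),robot.read_force())
for n in('scene','top'):
    im,d,W=shot(n,n+'7'); Z=W[...,2]; im=im.astype(int); R,G,B=im[...,0],im[...,1],im[...,2]; print(n)
    ns=near(W,x,y,.07)
    rect(W,ns&(abs(Z-.054)<.006)&(R>90),'station top')
    m=near(W,x,y,.03)
    rect(W,m&(Z>.09)&(Z<.122),'foot'); rect(W,m&(Z>.122)&(Z<.131),'flange'); rect(W,m&(Z>.092)&(Z<.115),'footmid')
    for zz in np.arange(.085,.145,.006):
        q=m&(Z>zz)&(Z<zz+.006)
        if q.sum()>2: print(round(zz,3),q.sum(),np.round(W[q][:,:2].min(0)*1000,1),np.round(W[q][:,:2].max(0)*1000,1))
    if n=='scene':
        u,v=205,190
        cv2.imwrite('pics/c7.png',cv2.resize(im.astype(np.uint8)[v-60:v+60,u-80:u+80,::-1],(800,600),interpolation=cv2.INTER_CUBIC))
```

```text
[ 0.53780645 -0.2977055   0.24657348] 22.05 [-0.8591432  -0.27881095 -2.23001493]
scene
station top 708 c [ 538.  -297.3] size [87.7 83.8] ang 18.3 mean [ 540.5 -296.8] z 0.0552
foot 44 c [ 543.1 -294.1] size [ 9.  17.4] ang 31.2 mean [ 544.2 -294.8] z 0.106
flange 23 c [ 546.7 -298. ] size [31.5  9.3] ang 68.5 mean [ 546.9 -297.6] z 0.1282
footmid 35 c [ 543.1 -294.2] size [ 8.9 17.4] ang 31.2 mean [ 543.8 -295. ] z 0.1039
0.091 5 [ 541.2 -302.7] [ 545.6 -290.2]
0.097 12 [ 534.8 -300.5] [ 547.9 -288.3]
0.103 9 [ 539.  -302.7] [ 546.1 -288.2]
0.109 10 [ 539.6 -303.7] [ 547.7 -288.5]
0.115 8 [ 543.8 -299.1] [ 547.8 -289.5]
0.121 5 [ 543.3 -307.5] [ 550.3 -294.1]
0.127 29 [ 526.3 -312.7] [ 553.1 -280.3]
0.133 29 [ 524.8 -313.7] [ 552.4 -280.1]
0.139 32 [ 524.6 -314.2] [ 554.8 -279.8]
top
station top 389 c [ 537.2 -299.3] size [85.8 84.7] ang 18.7 mean [ 529.3 -292.7] z 0.0542
foot 5 c [ 530.  -297.6] size [10.6  1.1] ang 75.4 mean [ 530.2 -297.4] z 0.1058
flange 11 c [ 538.  -294.4] size [32.1 16.1] ang 42.8 mean [ 535.8 -297.5] z 0.1282
footmid 5 c [ 530.  -297.6] size [10.6  1.1] ang 75.4 mean [ 530.2 -297.4] z 0.1058
0.103 3 [ 528.4 -302.7] [ 530.4 -293.9]
0.121 4 [ 528.  -309.7] [ 548.6 -292.7]
0.127 12 [ 526.2 -308.4] [ 554. -285.]
0.133 4 [ 535.5 -289.5] [ 545.5 -284.9]
0.139 7 [ 524.6 -298.1] [ 547.3 -282.8]
```

View pics/c7.png

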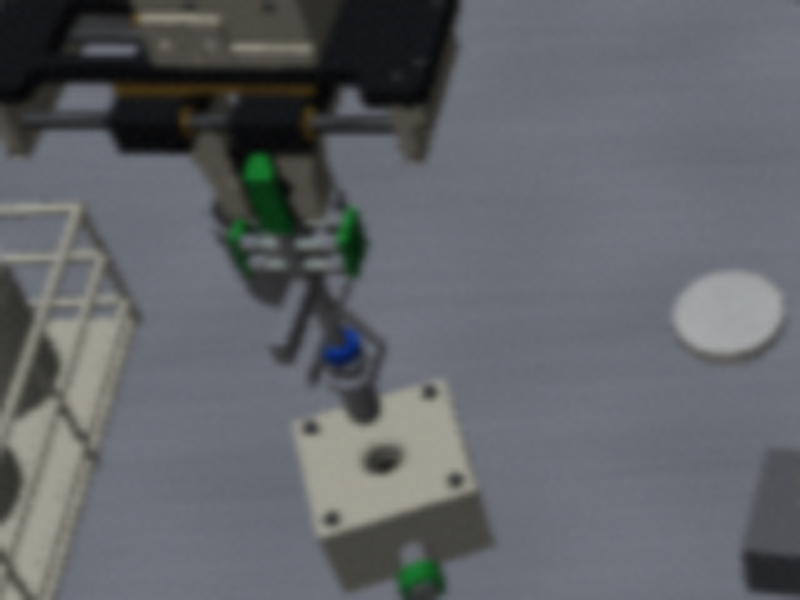

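Run:
```python
from h import *
x,y=.5374,-.2984
robot.servo_line([x,y,.214],speed=.06)
f0=frc(8); print('f0',f0,robot.read_position(),robot.read_t())
z=.214; f=np.zeros(3)
while z>.176:
    z-=.001 if z>.197 else .0005
    robot.servo_line([x,y,z],speed=.03); f=frc(2)-f0
    print(round((.2105-z)*1000,1),np.round(f,1),end=' ')
    if np.linalg.norm(f[:2])>8 or f[2]>11: print('STOP');break
print(robot.read_position(),robot.read_t(),robot.read_grip_width()*88)
```

```text
f0 [-0.05808629  0.21629572 -2.16350848] [ 0.53767793 -0.29854891  0.21438593] 22.9083
-2.5 [-0.6 -0.6 -0.1] -1.5 [-0.5  0.3 -0.4] -0.5 [-0.4  0.4 -0.5] 0.5 [-0.1 -0.3 -0.2] 1.5 [ 0.1 -0.5 -0.7] 2.5 [ 0.2 -0.1 -0.3] 3.5 [ 0.  -0.3 -0.2] 4.5 [-0.   0.5 -0.2] 5.5 [-0.1 -0.2  0.1] 6.5 [ 0.3 -0.6 -0.9] 7.5 [ 0.1 -0.9 -0.6] 8.5 [ 0.5 -0.2 -0.1] 9.5 [ 0.3  0.1 -0.6] 10.5 [ 0.1  0.7 -0.5] 11.5 [-0.2 -0.8  3.7] 12.5 [-0.1 -0.2  5.7] 13.5 [-0.1 -0.4  5.4] 14.0 [ 0.2 -0.4  4.9] 14.5 [ 0.2 -0.3  5.3] 15.0 [-0.1 -0.   5.3] 15.5 [0.  0.1 5.4] 16.0 [ 0.  -0.6  4.9] 16.5 [ 0.6 -0.2  5.9] 17.0 [ 0.8 -0.1  5.5] 17.5 [ 0.9 -0.6  5.5] 18.0 [-0.2 -0.3  5.9] 18.5 [-0.  -0.6  5.8] 19.0 [-0.1 -0.6  5.8] 19.5 [ 0.2 -0.5  5.6] 20.0 [ 0.6 -0.8  5.5] 20.5 [ 0.1 -0.6  5.8] 21.0 [-0.  -0.1  5.5] 21.5 [-0.  -0.3  5.7] 22.0 [0.4 0.2 6.1] 22.5 [ 0.  -0.3  5.5] 23.0 [ 0.7 -0.7  5.2] 23.5 [-0.4 -0.4  5.7] 24.0 [-0.1  0.3  5.7] 24.5 [ 0.1 -0.3  5.7] 25.0 [-0.1 -0.1  6. ] 25.5 [ 0.  -0.7  5.7] 26.0 [ 0.9 -0.7  5.2] 26.5 [ 0.1 -0.9  7.1] 27.0 [-0.8  0.   9.9] 27.5 [-1.2  0.8 13.1] STOP
[ 0.5377541  -0.29874595  0.18429085] 34.9083 13.77724799664802
```

Seal at ~11 mm (6 N), shoulder at ~26 mm with a clean rise and no lateral force. Ramp to 20 N and hold.

Run:
```python
from h import *
x,y,z=.5374,-.2984,.183
f0=-2.3; f=frc(4)[2]-f0; print(f)
for _ in range(14):
    if f>19: break
    z-=.00035; robot.servo_line([x,y,z],speed=.03); f=frc(3)[2]-f0; print(round(f,1),end=' ')
t=robot.read_t()
while robot.read_t()-t<1.3:
    f=frc(5)[2]-f0; print('h',round(f,1),end=' ')
    if f<17: z-=.00035; robot.servo_line([x,y,z],speed=.03)
    elif f>25: z+=.0003; robot.servo_line([x,y,z],speed=.03)
    robot.dwell(.08)
print('\npos',robot.read_position(),robot.read_t())
# unload, then let go
while f>3 and z<.19: z+=.0007; robot.servo_line([x,y,z],speed=.04); f=frc(2)[2]-f0
print('unloaded',f,z,robot.read_t())
robot.move_gripper(.7); p=np.array(robot.read_position())
robot.servo_line([p[0],p[1],p[2]+.09],speed=.12); print(robot.read_t(),frc())
im,d,W=shot('scene','scene8');shot('top','top8')
u,v=205,200
cv2.imwrite('pics/c8.png',cv2.resize(im[v-60:v+60,u-80:u+80,::-1],(800,600),interpolation=cv2.INTER_CUBIC))
```

```text
12.69541169443156
14.0 15.6 16.8 18.9 20.4 h 20.1 h 20.1 h 19.9 h 20.0 h 20.0 h 20.2 h 20.3 h 20.4 h 19.8 h 20.2 h 20.1 
pos [ 0.53835204 -0.29919796  0.18411605] 37.6917
unloaded 0.2426703185990231 0.1854500000000001 39.2917
41.1417 [-0.13299997 -0.02745436 -0.17616491]
```

View pics/c8.png

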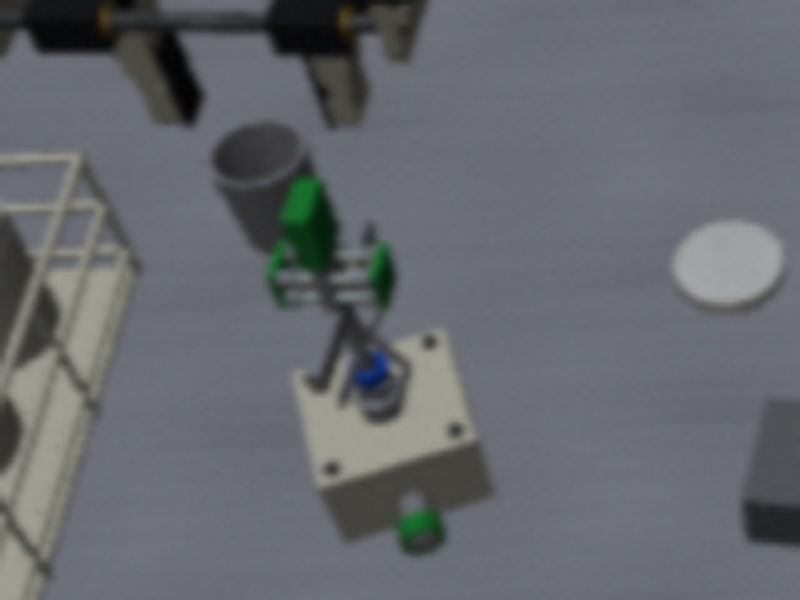

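Run:
```python
from h import *
exec(open('m.py').read().split('if __name__')[0])
for n in('scene8','top8'):
    z=np.load(f'pics/{n}.npz');W=z['W'];im=z['im'].astype(int);Z=W[...,2];R,G,B=im[...,0],im[...,1],im[...,2]
    k=near(W,.5376,-.298,.07)
    rect(W,k&(abs(Z-.054)<.006)&(R>90),'st'); rect(W,k&(G>R+25)&(Z>.205)&(Z<.235),'handle top'); rect(W,k&(B>R+40)&(B>G+40),'blue')
    print(Z[k&(G>R+25)].max())
robot.job_done(); print(robot.read_t())
```

```text
st 580 c [ 537.4 -297.3] size [88.3 83.8] ang 18.1 mean [ 545.5 -293.9] z 0.0553
handle top 83 c [ 536.6 -297.9] size [14.6 31.1] ang 84.7 mean [ 540.3 -297. ] z 0.2159
blue 20 c [ 538.5 -293. ] size [10.9 17.9] ang 57.8 mean [ 540.1 -293.8] z 0.0892
0.22148934276208526
st 338 c [ 536.4 -299.3] size [84.5 85. ] ang 20.0 mean [ 527.  -291.7] z 0.0543
handle top 39 c [ 530.8 -301.1] size [14.5 22.9] ang 83.3 mean [ 530.3 -300.3] z 0.2154
blue 6 c [ 533.  -294.8] size [3.6 6.9] ang 89.0 mean [ 533.4 -294.7] z 0.0913
0.3619687583867783
the job is handed in; nothing more can be done
the job is handed in; nothing more can be done
```

I finished the job and handed it in at about 41 s of the 56 s allowed; no verdict was reported. The blue nozzle stands in the bore of the white rinse block with the tongs still clipped on its neck.

- **Pick-up:** I squeezed the tongs open, lowered them over the blue nozzle until the stop rod touched its head (about 5 N), and let them close on the neck. I then carried it by the handle. The wrist read about 2.5 N, which matches the weight of tongs plus nozzle.
- **Pressing:** The seal resisted with 5–6 N, and the foot reached the shoulder about 26 mm below the mouth. I held it at 19.8–20.4 N for 1.3 s. The highest force I read was 20.4 N.
- **Final checks:** After I let go and backed off 90 mm, the wrist force was about zero. The scene camera put the top of the handle within 1 mm of the block's centre, so the tongs are upright. It stood at z ≈ 0.216 m, about where that depth puts it.
- **Check that disagreed:** The top camera put the handle about 6 mm off in x. It saw only part of the handle (23 mm of its 30 mm). Even a true 6 mm offset would be a tilt under 0.05 rad.
- **Not checked:** I did not measure the other nozzles, jars and loose items again at the end. I saw no stray contact forces along the way.

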